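# Lower the kettle onto its trivet with the lift's release valve

## Robot

A 6-joint arm with a two-finger parallel gripper is mounted at the origin on the work surface. World frame = base frame: x ahead of the robot, y to its left, z up, the work surface at z = 0. Lengths are in m, angles in degrees, forces in N, time in s.
With the tool pointing down it reaches from about 0.3 to 0.75 m from the base axis. Payload 8.5 kg.
Tool frame: the origin (TCP) lies on the mounting face of the last link; the fingertips stand tip_extent ahead of it and the grasp point (between the pads) lies 155 mm ahead of it (tip_extent is the distance from the TCP to the fingertips, in m); z points along the fingers, y is the line along which they close (so a half turn about z gives the same grasp; the last joint's range is limited). The gripper opens to 85 mm and grips with 20 to 120 N. Pads are 22 mm wide; open, the fingers measure 114 mm over their backs; the gripper's body (76 mm by 85 mm) begins 54 mm behind the grasp point. The pads swing forward as they close: fully open they stand 13 mm farther back than shut.
Start: joints at [-77.825, 21.807, 74.336, -0, 83.858, -12.336], TCP at [0.228, -0.5, 0.405] pointing down, gripper open.
Joint ranges: [-178.18, 178.18], [-50.72, 133.34], [12.68, 142.11], [-81.47, 261.47], [9.98, 163.14], [-165.26, 165.26]. Speed limits (degrees/s): [136.94, 136.94, 180, 180, 180, 180].

## Interface

Orientations are given as a 3x3 rotation matrix whose columns are the frame's x, y, z axes.
In Python, from rig import observe, get_image, camera_params, close_job, tip_extent gives the robot as it stands.
- The arm moves only by the shell command python3 -m creep 'ROWS' [FORCE]. ROWS is JSON, a list of rows, each an object with "jaw": the gripper's target within -1 to 1 (shut at 1, half-way at 0, fully open at -1); "travel": the shift along the world's x, y, z in mm, a list of three; "roll": the turn about the world's z in rad. A call has 1 to 12 rows; each row is the pose to reach, as a shift and turn from the pose commanded when the call began; what a row does not reach only later rows make up. A row lasts 1/10 s, in which the tool goes at most 50 mm and 8.59 degrees, less where a joint would pass 70% of its speed; a pose out of reach is approached as far as the arm can. A call with a gripper value outside its range is refused whole. The fingers move at their own pace and stop on an object; FORCE is the grip in N (left out, the last holds). Time passes only in rows, so rows that repeat a pose let the fingers close. It gives the time, the measured TCP pose, the force, the opening and the grip force at its end, in the units of the state.
- observe(): the state, without advancing time (a new reading comes with each control period).
- get_image(name): name is "side" or "top" or "wrist"; returns (picture, depth): 420x560x3 uint8, red, green, blue; 420x560 float32, m along the optical axis (not along the pixel's ray), 0 where there is no reading.
- camera_params(name): a dict with "mtx" (3x3 intrinsics, pixels), "dist_coeffs" ([k1, k2, p1, p2, k3] as OpenCV has them; the pictures are not rectified), "extrinsics" (4x4, takes a point from camera to world coordinates). Camera axes: x right, y down, z forward; pixel columns grow to the right and rows downward; lengths in m; the calibration is good to about 2 mm. A picture is of the moment at which its call begins: read the wrist's pose just before it. camera_params takes no time and is no camera call; for the wrist camera it gives the pose at the moment of the call.
- close_job(): hands the job in; it is judged then, once.
The state is a dict: "time_s": time; "q": joint angles; "qvel": joint speeds; "joint_efforts": joint torques, N m; "position": TCP position; "tool_rot": TCP orientation; "ft_force": force on the tool from outside, world axes, zero at the start; "wrist_torque": the same for the moment, N m; "grip_width": finger opening in m; "gripper_force": force on a finger pad.
Only numpy, scipy, OpenCV 4.12 (cv2) and the standard library are available. Lean on these libraries where they do the work, as an engineer would, in place of code of your own. Each camera call takes 0.05 s, during which the arm holds its last target. There are 200 camera calls.

## Task

Slide the wooden trivet under the raised copper kettle so that it is centred below it, and let go of it. Then crack the kettle lift's yellow-gripped release lever open only as far as it takes for the kettle to sink slowly (at most 3 cm a second), so that it comes to rest on the trivet, never dropping and never pushed by hand. Finally turn the lever back until it is fully home against its shut stop, without forcing it, let go, and leave everything else on the chest as it was.

Things in the scene. Friction and masses are not known exactly. Their poses are not given: they have to be found in the camera images.
- hoist: blue steel kettle lift, fixed to the chest. Origin on the chest's top, exactly below the kettle's axis (where the trivet's centre belongs); z up, +x towards the lift cylinder (64 mm across, 126 mm tall, 155 mm away). Its foot plate, 18 mm thick, 220 mm wide, begins 110 mm from the origin. Below the kettle it is open on the lift's -x and +y sides
- kettle: copper-toned kettle clamped in the lift's carrier and going up and down with the ram, never tilting. Origin at the centre of its underside (112 mm across); belly 144 mm across; 178 mm tall to the lid's knob, with a wire bail up to 217 mm, and a spout that reaches 115 mm from the axis on the lift's +y side
- kettle_base (a point): centre of the kettle's underside; it starts 80 to 105 mm above the chest, and is 20 mm above the chest when the kettle stands on the trivet
- ram (a joint): how far the ram with the kettle has come down from the top of its stroke, m: the kettle's underside is at 0.105 minus this. Starts at 0 to 0.025; 0.085 when the kettle stands on the trivet; without trivet it runs on to 0.099. It cannot rise again. Beyond the valve's biting point it sinks at about 0.25 m/s per rad of further opening (0.06 rad: 15 mm/s)
- valve (a joint): angle of the release lever, rad: 0 is shut, against a rigid pin (lever along the lift's -x), growing as it opens, counter-clockwise from above (grip swings towards the lift's -y side), at most 1.25. Starts at 0.01 to 0.15; stays where left. Up to a biting point the ram stands still; that point lies between about 0.3 and 0.9 and depends on the unknown load
- lever: release lever with its grip. Origin on the valve's upright axis, 40 mm above the chest. A flat steel bar 15 mm wide (top 60 mm above the chest) runs along its own -x; at its end, 85 mm from the axis, stands a yellow round grip, 16 mm across, 60 to 100 mm above the chest. Stiff: 4 to 6 N at the grip moves it, 8 to 13 N seats it, over 17 N strains it
- lever_grip (a point): middle of the yellow grip, 80 mm above the chest
- trivet: loose light wooden round board, 130 mm across, 20 mm thick, about 0.25 kg. Origin at the centre of its underside. A handle 20 mm wide and 20 mm thick runs along its own -x axis to 168 mm from the centre; on it stands a dark wooden upright grip
- trivet_top (a point): centre of the trivet's upper face
- trivet_grip (a point): middle of the trivet's upright grip, 145 mm from the centre along the trivet's -x, 42 mm above the chest. The grip is 20 mm wide (along the trivet's y), 36 mm long (along its x) and reaches from 20 to 62 mm above the chest
- tray: bystander: wooden tray, 260 x 220 x 28 mm, with a bowl and a spoon in it
- bowl_a: bystander: white porcelain bowl in the tray, 110 mm across
- bowl_b: bystander: blue porcelain bowl, 110 mm across, 55 mm tall
- spoon: bystander: steel spoon in the tray, 140 mm long
- valve_axis (a point): on the lever's upright axis, 80 mm above the chest, at (30, -200) mm in the lift's frame. Below it the valve block, 56 mm square, 40 mm tall; a 14 mm pipe joins the block to the foot plate. The shut stop is a rigid 12 mm steel pin, 59 mm tall, at (-20, -186) mm in the lift's frame, that meets the lever's bar 50 mm from the axis
Things that resemble listed ones, but are neither listed nor needed, are in the scene too. Several things have the shape of the trivet; the one meant has the colours described above.

How it is judged (in metres and radians):
On the way, in this order (a step that is already met when the one before it is completed fails the run):
1. the trivet lies centred under the kettle (within 20 mm) and is let go, with the kettle still up and the valve not yet opened (horizontal distance between trivet and kettle_base below 0.02 m and height (world z) of trivet below 0.004 m and contact force between the fingers and trivet below 0.1 N and height (world z) of kettle_base above 0.07 m and value of joint valve below 0.2 rad), for 0.2 s.
2. the valve is open and the kettle has come down onto the trivet (contact force between kettle and trivet above 3 N and height (world z) of kettle_base below 0.024 m and value of joint valve above 0.04 rad), for 0.2 s.
At the end, for the whole second after the job is handed in: The kettle stands on the trivet (its underside 16 to 24 mm above the chest, pressing on it with more than 2 N), the trivet's centre is within 20 mm of the kettle's axis and at rest, and the valve lever is back within 0.02 rad of its shut stop (horizontal distance between trivet and kettle_base below 0.02 m and contact force between kettle and trivet above 2 N and height (world z) of kettle_base between 0.016 and 0.024 m and value of joint valve below 0.02 rad and linear speed of trivet below 0.01 m/s); the robot touches nothing.
It fails at once if the kettle drops: the ram sinks faster than 30 mm/s (velocity of joint ram above 0.03 m/s).
It fails at once if the kettle is pushed by the robot with more than 4 N (contact force between any of the fingers, the arm and kettle above 4 N).
It fails at once if a bystander is moved more than 20 mm (distance of any of tray, bowl_a, bowl_b, spoon from where it was at the start of the episode above 0.02 m).
It fails at once if the lever is forced: it is pressed against the lift's stop pin with more than 20 N (17 N at the grip) (contact force between lever and hoist above 20 N).
It also fails if it takes over 72 s, if anything falls off the work surface, if the arm or the gripper's body presses on something with over 40 N, if the wrist force passes 120 N, or if a joint passes its speed limit or range.

## Working session

There is one attempt and no reset: what is moved stays moved. The work goes in short steps, Python scripts to look and compute and a shell command to move; the robot and the scene stay as the last step left them, time stands still between calls to the robot, and variables do not carry over. Pictures are saved under pics/ and viewed, at most 10 in all, crops included, and the job is handed in when it is done.

```bash
ls; mkdir -p pics
cat > h.py <<'E'
import numpy as np, cv2
from rig import *
def snap(n,tag):
    p=camera_params(n); im,d=get_image(n)
    np.savez(f'{tag}.npz',im=im,d=d,mtx=p['mtx'],dist=p['dist_coeffs'],ext=p['extrinsics'])
    cv2.imwrite(f'pics/{tag}.png',im[:,:,::-1])
def world(tag,u,v,z=None):
    f=np.load(f'{tag}.npz'); r=cv2.undistortPoints(np.array([[[u,v]]],float),f['mtx'],f['dist'])[0,0]
    E=f['ext']; c=np.array([r[0],r[1],1.])
    if z is None: 
        s=f['d'][int(round(v)),int(round(u))]
    else: s=(z-E[2,3])/(E[:3,:3]@c)[2]
    return (E@np.append(c*s,1))[:3]
def crop(tag,x0,y0,x1,y1,k,out):
    im=np.load(f'{tag}.npz')['im'][y0:y1,x0:x1,::-1]
    cv2.imwrite(f'pics/{out}.png',cv2.resize(im,None,fx=k,fy=k,interpolation=cv2.INTER_CUBIC))
E
python3 - <<'E'
from h import *
snap('top','top0'); snap('side','side0')
o=observe(); print(o['time_s'],o['position'],o['tool_rot'],tip_extent() if callable(tip_extent) else tip_extent,o['grip_width'])
im=np.vstack([np.load('top0.npz')['im'],]);print(camera_params('top')['extrinsics'],camera_params('side')['extrinsics'])
E
```

```text
pics
0.1 [ 0.22816007 -0.50041264  0.40417685] [[ 9.09894908e-01  4.14838752e-01 -2.59262909e-04]
 [ 4.14838728e-01 -9.09894058e-01  1.27790455e-03]
 [ 2.94222548e-04 -1.27031114e-03 -9.99999150e-01]] 0.1734 0.08575080081986622
[[-0.01230333 -0.99373924  0.11104477  0.33297961]
 [-0.99990532  0.0115426  -0.00749097  0.01801535]
 [ 0.00616232 -0.11112642 -0.99378717  1.41509126]
 [ 0.          0.          0.          1.        ]] [[ 0.71476131 -0.55465566  0.4259969  -0.24472793]
 [-0.69920591 -0.55359922  0.45237042 -0.74944607]
 [-0.01507826 -0.62119643 -0.78350982  1.36501651]
 [ 0.          0.          0.          1.        ]]
```

View pics/top0.png

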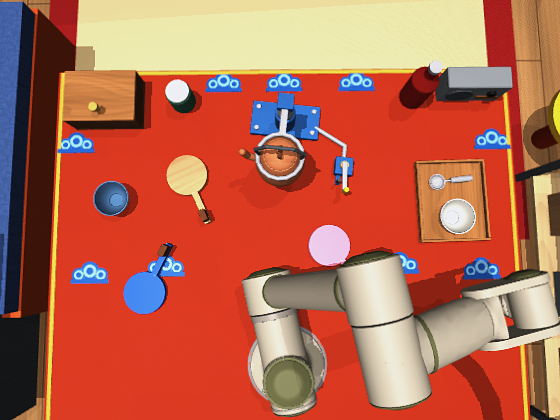

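View pics/side0.png

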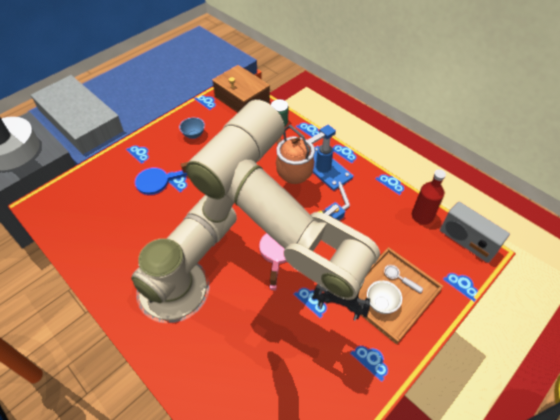

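The top view shows three trivet-shaped things: light wood (187,175) with its dark grip at (205,215), blue (145,293) and pink (329,245). The light wood one fits "wooden". The lift is at (285,118), the kettle at (280,155), the lever block at (344,166) and the yellow grip at (346,189). I'll confirm in a crop.

Run:
```python
from h import *
crop('top0',150,85,370,235,3.6,'c0')
```

```text
(no output)
```

View pics/c0.png

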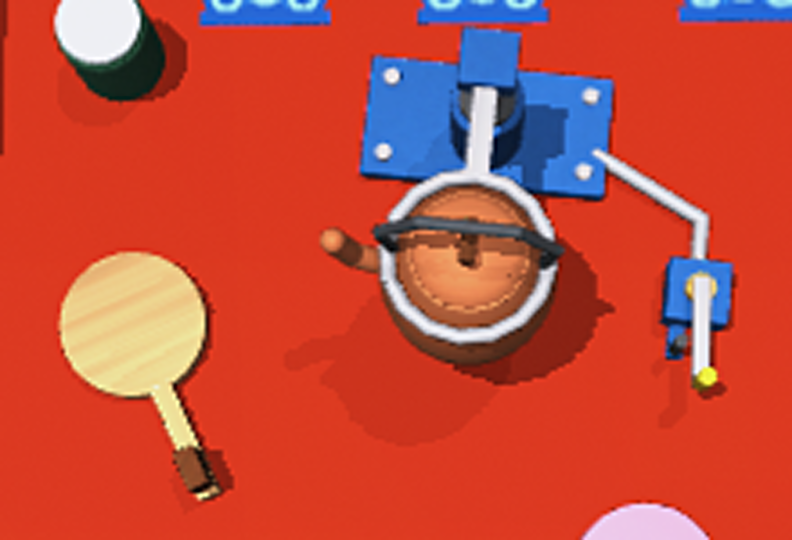

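The crop confirms the light wood trivet: disc at (187,175), dark grip at (204,215). The plate corners, lever hub and yellow grip are clear too. Next I locate them.

Run:
```python
from h import *
w=lambda x,y,z: world('top0',150+(x+.5)/3.6-.5,85+(y+.5)/3.6-.5,z)[:2]*1000
C=[w(*p,18) if 0 else w(*p,.018) for p in [(375,57),(612,80),(605,198),(361,178)]]
print('corners',np.round(C,1),[round(np.linalg.norm(C[i]-C[i-1])) for i in range(4)])
h=w(702,287,.06);g=w(708,376,.1);t=w(134,325,.02);tg=w(193,467,.062)
print('hub',h,'grip',g,np.linalg.norm(g-h),'triv',t,'tg',tg,np.linalg.norm(t-tg),'pin',w(676,342,.059))
# lift frame
ym=(C[0]+C[3])/2-(C[1]+C[2])/2; yh=ym/np.linalg.norm(ym); xh=np.array([yh[1],-yh[0]])
fm=(C[2]+C[3])/2; O1=fm-110*xh; O2=h-30*xh+200*yh
ang=np.degrees(np.arctan2(xh[1],xh[0]))
print('x axis',xh,ang,'O from plate',O1,'O from valve',O2)
d=-(g-h);print('lever ang',np.degrees(np.arctan2(d[1],d[0]))-ang,'triv x',np.degrees(np.arctan2(*(t-tg)[::-1])))
# kettle lid knob / depth of rim
for p in [(470,262),(470,178),(550,300),(400,200)]: print(world('top0',150+p[0]/3.6,85+p[1]/3.6)*1000)
```

```text
corners [[ 833.7   95.8]
 [ 810.1 -117.7]
 [ 701.2 -109.1]
 [ 721.8  108.8]] [113, 215, 109, 219]
hub [ 610.73426241 -187.20111334] grip [ 527.28201602 -184.00954345] 83.5132537108675 triv [590.41716083 309.73712099] tg [459.92292903 249.45662679] 143.74450428709432 pin [ 563.14496369 -163.62380924]
x axis [ 0.99477798 -0.10206261] -5.857956961190468 O from plate [602.05368579  11.1257546 ] O from valve [601.30344444  14.81636034]
lever ang 3.6677893268573083 triv x 24.7940999026056
[592.73122613  12.25579246 244.4268212 ]
[665.01518574  11.33203023 215.04351791]
[580.86520036 -51.77685314 155.26561432]
[647.48729633  65.09169928 218.10612365]
```

```bash
python3 -m creep '[{"jaw":-1,"travel":[90,300,0],"roll":0},{"jaw":-1,"travel":[90,300,0],"roll":0},{"jaw":-1,"travel":[90,300,0],"roll":0},{"jaw":-1,"travel":[90,300,0],"roll":0},{"jaw":-1,"travel":[90,300,0],"roll":0},{"jaw":-1,"travel":[90,300,0],"roll":0},{"jaw":-1,"travel":[232,749,-60],"roll":0},{"jaw":-1,"travel":[232,749,-60],"roll":0},{"jaw":-1,"travel":[232,749,-60],"roll":0},{"jaw":-1,"travel":[232,749,-60],"roll":0},{"jaw":-1,"travel":[232,749,-60],"roll":0},{"jaw":-1,"travel":[232,749,-60],"roll":0}]' 40
```

```text
time_s: 1.3
position: [0.4041, 0.073, 0.3676]
tool_rot: [[0.91, 0.415, 0.0], [0.415, -0.91, -0.0], [0.0, 0.0, -1.0]]
ft_force: [0.7, -1.5, 0.9]
grip_width: 0.0853
gripper_force: 0.0
```

```bash
python3 -m creep '[{"jaw":-1,"travel":[56,176,-60],"roll":0},{"jaw":-1,"travel":[56,176,-60],"roll":0},{"jaw":-1,"travel":[56,176,-60],"roll":0},{"jaw":-1,"travel":[56,176,-60],"roll":0},{"jaw":-1,"travel":[56,176,-60],"roll":0},{"jaw":-1,"travel":[56,176,-60],"roll":0},{"jaw":-1,"travel":[56,176,-60],"roll":0}]'
python3 - <<'E'
from h import *
snap('wrist','w0')
E
```

```text
time_s: 2.0
position: [0.4599, 0.246, 0.3081]
tool_rot: [[0.91, 0.414, -0.0], [0.414, -0.91, -0.0], [-0.0, 0.0, -1.0]]
ft_force: [0.9, 0.4, 0.8]
grip_width: 0.0849
gripper_force: 0.0
```

View pics/w0.png

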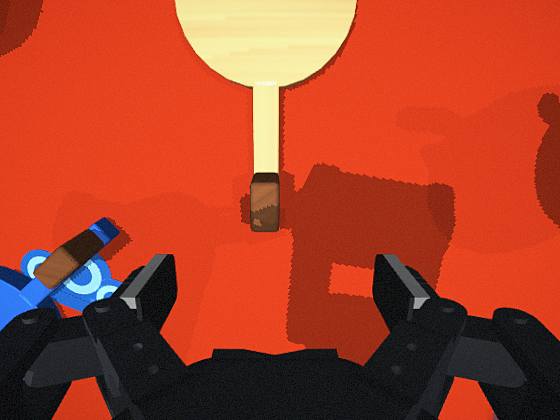

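The wrist view shows the wooden trivet's grip top at (265,207), its handle running up to the disc, and the blue decoy's grip at (75,255) to the left.

Run:
```python
from h import *
for u,v,z in [(265,207,.062),(265.5,95,.02),(265,165,.02),(75,255,.062),(110,228,.02)]: print(u,v,np.round(world('w0',u,v,z)*1000,1))
print(observe()['position'])
```

```text
265 207 [461.  254.3  62. ]
265.5 95 [528.7 285.3  20. ]
265 165 [480.6 264.3  20. ]
75 255 [371.  364.7  62. ]
110 228 [378.9 360.9  20. ]
[0.45993453 0.24583473 0.30832044]
```

```bash
python3 -m creep '[{"jaw":-1,"travel":[1,7,-40],"roll":0},{"jaw":-1,"travel":[1,7,-80],"roll":0},{"jaw":-1,"travel":[1,7,-105],"roll":0},{"jaw":-1,"travel":[1,7,-105],"roll":0},{"jaw":1,"travel":[1,7,-105],"roll":0},{"jaw":1,"travel":[1,7,-105],"roll":0},{"jaw":1,"travel":[1,7,-105],"roll":0},{"jaw":1,"travel":[1,7,-105],"roll":0},{"jaw":1,"travel":[1,7,-105],"roll":0},{"jaw":1,"travel":[1,7,-105],"roll":0},{"jaw":1,"travel":[1,7,-105],"roll":0},{"jaw":1,"travel":[1,7,-105],"roll":0}]' 40
```

```text
time_s: 3.25
position: [0.4611, 0.2539, 0.2037]
tool_rot: [[0.91, 0.415, 0.001], [0.415, -0.91, 0.0], [0.001, 0.0, -1.0]]
ft_force: [-1.4, -1.1, 6.4]
grip_width: 0.0197
gripper_force: 40.4
```

```bash
python3 -m creep '[{"jaw":1,"travel":[1,-20,0],"roll":0},{"jaw":1,"travel":[2,-50,0],"roll":0},{"jaw":1,"travel":[3,-80,0],"roll":0},{"jaw":1,"travel":[4,-110,0],"roll":0},{"jaw":1,"travel":[6,-140,0],"roll":0},{"jaw":1,"travel":[7,-170,0],"roll":0},{"jaw":1,"travel":[8,-200,0],"roll":0},{"jaw":1,"travel":[9,-230,0],"roll":0},{"jaw":1,"travel":[10,-260,0],"roll":0},{"jaw":1,"travel":[11,-285,0],"roll":0},{"jaw":1,"travel":[11,-299,0],"roll":0},{"jaw":1,"travel":[11,-299,0],"roll":0}]'
python3 - <<'E'
from h import *
o=observe();print(o['position'],o['ft_force'],o['grip_width'])
snap('wrist','w1'); snap('top','top1')
a=np.load('w1.npz')['im'];b=np.load('top1.npz')['im'][70:250,170:400]
c=np.vstack([cv2.resize(a,(400,300)),cv2.resize(b,(400,300))])
c=np.hstack([cv2.resize(a,(400,300)),cv2.resize(b,(400,313))[:300]])
cv2.imwrite('pics/c1.png',c[:,:,::-1])
E
```

```text
time_s: 4.45
position: [0.4725, -0.0471, 0.2037]
tool_rot: [[0.911, 0.413, 0.002], [0.413, -0.911, -0.002], [0.001, 0.003, -1.0]]
ft_force: [-1.0, -5.6, 4.9]
grip_width: 0.0196
gripper_force: 40.4
[ 0.47245719 -0.04707152  0.20370544] [-0.99822483 -5.55164242  4.94505126] 0.019616052743393956
```

View pics/c1.png

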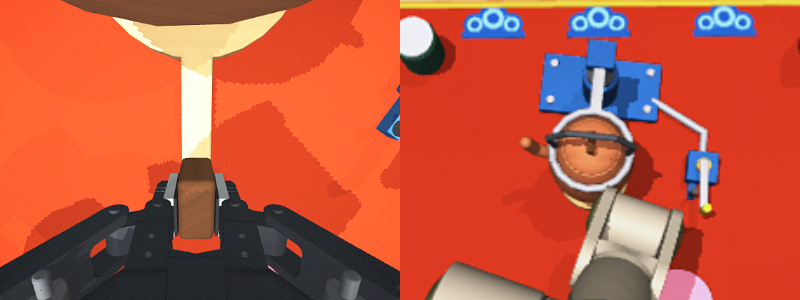

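The board lies under the kettle (wrist view: disc and handle in line with the tool; top view: nothing else disturbed). Releasing it, then going above the lever grip.

```bash
python3 -m creep '[{"jaw":-1,"travel":[0,0,0],"roll":0},{"jaw":-1,"travel":[0,0,0],"roll":0},{"jaw":-1,"travel":[0,0,0],"roll":0},{"jaw":-1,"travel":[0,0,0],"roll":0},{"jaw":-1,"travel":[0,0,0],"roll":0},{"jaw":-1,"travel":[0,0,30],"roll":0},{"jaw":-1,"travel":[0,0,70],"roll":0},{"jaw":-1,"travel":[-10,-20,105],"roll":0},{"jaw":-1,"travel":[0,-60,105],"roll":-0.14},{"jaw":-1,"travel":[20,-100,105],"roll":-0.28},{"jaw":-1,"travel":[45,-137,105],"roll":-0.3},{"jaw":-1,"travel":[45,-137,105],"roll":-0.3}]'
python3 - <<'E'
from h import *
o=observe();print(o['position'],o['ft_force'])
snap('wrist','w2'); snap('top','top2')
a=np.load('w2.npz')['im'];b=np.load('top2.npz')['im'][70:250,170:400]
c=np.hstack([cv2.resize(a,(400,300)),cv2.resize(b,(400,313))[:300]])
cv2.imwrite('pics/c2.png',c[:,:,::-1])
E
```

```text
time_s: 5.75
position: [0.5187, -0.1861, 0.3075]
tool_rot: [[0.992, 0.124, 0.002], [0.124, -0.992, -0.002], [0.002, 0.002, -1.0]]
ft_force: [-0.2, 0.3, -0.2]
grip_width: 0.0855
gripper_force: 0.0
[ 0.5187067  -0.18605573  0.30750488] [-0.21535397  0.33775477 -0.23246695]
```

View pics/c2.png

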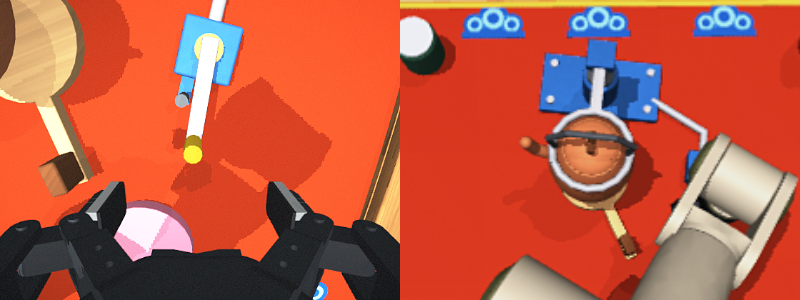

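The wrist view shows the yellow grip top at (193,154), the hub at (208,47) and the trivet's disc edge passing (88,35), (80,70) and (50,97); these are half-picture pixels, full size ×1.4. The top view shows the trivet at rest under the kettle.

Run:
```python
from h import *
from scipy.optimize import least_squares
w=lambda x,y,z: world('w2',x*1.4,y*1.4,z)[:2]*1000
print('grip',w(193,154,.1),'hub',w(208,47,.06),'tgrip',w(58,173,.062))
P=np.array([w(*p,.02) for p in [(88,33),(85,55),(77,75),(65,89),(25,102)]]);print(P)
r=least_squares(lambda c:np.linalg.norm(P-c,axis=1)-65,[600,10]);print('disc',r.x,r.fun)
# foot plate edge / depth on kettle in top view
for u,v in [(275,160),(285,160),(270,165),(280,170)]:print(u,v,[np.load(t+'.npz')['d'][v,u] for t in('top0','top1','top2')])
```

```text
grip [ 529.08593901 -182.2314724 ] hub [ 613.90964355 -184.54646037] tgrip [480.73197948 -52.42029494]
[[618.70644635 -62.71892065]
 [596.83620813 -60.12448489]
 [575.64324354 -51.84913124]
 [559.54268927 -38.688402  ]
 [540.48743823   7.32253475]]
disc [607.30138817   3.62033924] [ 2.31250073 -0.40183751 -1.13216556 -1.19621559  1.91644161]
275 160 [np.float32(1.1982181), np.float32(1.1942306), np.float32(1.1947311)]
285 160 [np.float32(1.1917704), np.float32(1.1913369), np.float32(1.1940448)]
270 165 [np.float32(1.1988709), np.float32(1.203223), np.float32(1.1984171)]
280 170 [np.float32(1.2024587), np.float32(1.2054211), np.float32(1.2008725)]
```

```bash
cat >> h.py <<'E'
def proj(tag,P):
    f=np.load(f'{tag}.npz'); M=np.linalg.inv(f['ext']); rv,_=cv2.Rodrigues(M[:3,:3])
    return cv2.projectPoints(np.array(P,float),rv,M[:3,3],f['mtx'],f['dist'])[0][:,0]
E
python3 - <<'E'
from h import *
t=np.radians(np.arange(0,361,5)); a=np.radians(-5.9);O=np.array([602,13])/1e3
R=np.array([[np.cos(a),-np.sin(a)],[np.sin(a),np.cos(a)]])
L=lambda pts,z:[[*(O+R@(np.array(p)/1e3)),z] for p in pts]
out=[]
for tag,(x0,y0,x1,y1) in {'w2':(0,0,400,300),'top2':(230,80,370,220)}.items():
    k=400/(x1-x0) if tag=='w2' else 4; k=1 if tag=='w2' else 2.85
    k=1.33 if tag=='w2' else 2.85
    im=cv2.resize(np.load(tag+'.npz')['im'][y0:y1,x0:x1,::-1],None,fx=k,fy=k,interpolation=cv2.INTER_CUBIC)
    def dr(P,c):
        q=((proj(tag,P)-[x0,y0]+.5)*k*8).astype(int); cv2.polylines(im,[q.reshape(-1,1,2)],False,c,1,cv2.LINE_AA,3)
    dr([[O[0]+.065*np.cos(s),O[1]+.065*np.sin(s),.02] for s in t],(0,255,0))
    dr(L([(110,110),(110,-110),(222,-110),(222,110),(110,110)],.018),(255,255,255))
    dr(L([(2,-228),(58,-228),(58,-172),(2,-172),(2,-228)],.04),(0,255,255))
    out.append(im[:399])
c=np.zeros((400,800,3),np.uint8)
c[:399,:min(532,400)]=out[0][:399,:400]; h=out[1]; c[:h.shape[0],401:401+h.shape[1]]=h[:,:399]
cv2.imwrite('pics/c3.png',c)
E
```

```text
(no output)
```

View pics/c3.png

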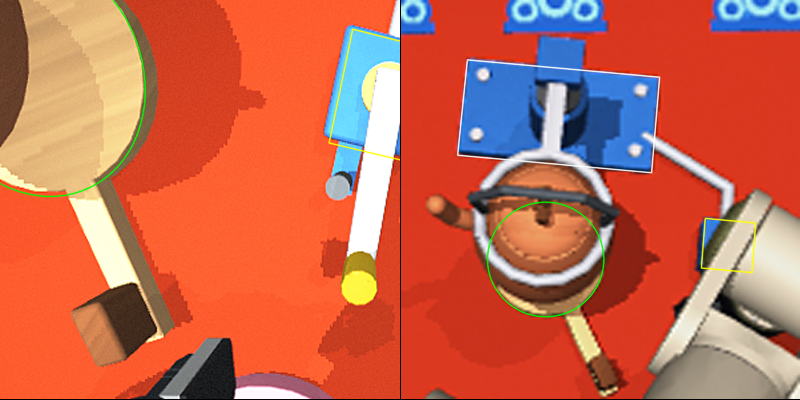

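The projected disc (green) and plate outlines match in both views, so the trivet is centred to within about 4 mm. Now I grasp the lever grip.

```bash
python3 -m creep '[{"jaw":-1,"travel":[10,4,-20],"roll":0},{"jaw":-1,"travel":[10,4,-50],"roll":0},{"jaw":-1,"travel":[10,4,-67],"roll":0},{"jaw":-1,"travel":[10,4,-67],"roll":0},{"jaw":1,"travel":[10,4,-67],"roll":0},{"jaw":1,"travel":[10,4,-67],"roll":0},{"jaw":1,"travel":[10,4,-67],"roll":0},{"jaw":1,"travel":[10,4,-67],"roll":0},{"jaw":1,"travel":[10,4,-67],"roll":0},{"jaw":1,"travel":[10,4,-67],"roll":0},{"jaw":1,"travel":[10,4,-67],"roll":0},{"jaw":1,"travel":[10,4,-67],"roll":0}]' 30
cat > k.py <<'E'
from h import *
import sys
o=observe(); p=camera_params('top'); D=[]
for _ in range(int(sys.argv[1]) if len(sys.argv)>1 else 2):
    im,d=get_image('top'); D.append(d)
d=np.mean(D,0)[145:172,268:292]
hub=np.array([.612,-.187]); v=np.array(o['position'][:2])-hub
th=(np.degrees(np.arctan2(v[1],v[0]))%360)-174.1
print('t',round(o['time_s'],2),'theta',round(np.radians(th),3),'r',round(np.linalg.norm(v)*1e3,1),'pos',np.round(o['position'],4),'F',np.round(o['ft_force'],1),'depth mm',round(1000*np.median(d),2),round(1000*np.mean(d),2))
E
python3 k.py 3; python3 k.py 2
```

```text
time_s: 7.05
position: [0.5273, -0.1787, 0.2417]
tool_rot: [[0.992, 0.127, 0.002], [0.127, -0.992, -0.002], [0.002, 0.002, -1.0]]
ft_force: [0.1, -3.7, 5.5]
grip_width: 0.015
gripper_force: 29.5
t 7.05 theta 0.005 r 85.1 pos [ 0.5273 -0.1787  0.2417] F [ 0.1 -3.7  5.5] depth mm 1194.82 1183.19
t 7.2 theta 0.005 r 85.1 pos [ 0.5273 -0.1787  0.2417] F [ 0.2 -3.4  5.8] depth mm 1194.88 1182.54
```

```bash
python3 - <<'E'
import numpy as np
v=np.array([-84.7,8.3])
for t in np.arange(0.04,1.0,.04):
    c,s=np.cos(t),np.sin(t); print(round(t,2),np.round(np.array([[c,-s],[s,c]])@v-v,1),end='; ')
E
python3 -m creep '[{"jaw":1,"travel":[-0.3,-3.4,0],"roll":0.04},{"jaw":1,"travel":[-0.4,-6.8,0],"roll":0.08},{"jaw":1,"travel":[-0.4,-10.2,0],"roll":0.12},{"jaw":1,"travel":[-0.2,-13.6,0],"roll":0.16},{"jaw":1,"travel":[0,-17,0],"roll":0.2},{"jaw":1,"travel":[0.8,-20.3,0],"roll":0.24},{"jaw":1,"travel":[0.8,-20.3,0],"roll":0.24},{"jaw":1,"travel":[0.8,-20.3,0],"roll":0.24}]'
python3 k.py 3
```

```text
0.04 [-0.3 -3.4]; 0.08 [-0.4 -6.8]; 0.12 [ -0.4 -10.2]; 0.16 [ -0.2 -13.6]; 0.2 [  0. -17.]; 0.24 [  0.5 -20.4]; 0.28 [  1.  -23.7]; 0.32 [  1.7 -27.1]; 0.36 [  2.5 -30.4]; 0.4 [  3.5 -33.6]; 0.44 [  4.5 -36.9]; 0.48 [  5.7 -40.1]; 0.52 [  7.1 -43.2]; 0.56 [  8.5 -46.3]; 0.6 [ 10.1 -49.3]; 0.64 [ 11.8 -52.2]; 0.68 [ 13.6 -55.1]; 0.72 [ 15.5 -57.9]; 0.76 [ 17.6 -60.6]; 0.8 [ 19.7 -63.3]; 0.84 [ 22.  -65.8]; 0.88 [ 24.3 -68.3]; 0.92 [ 26.8 -70.7]; 0.96 [ 29.3 -72.9]; time_s: 8.1
position: [0.528, -0.1988, 0.2417]
tool_rot: [[0.933, 0.359, 0.002], [0.359, -0.933, -0.001], [0.001, 0.002, -1.0]]
ft_force: [-0.4, -2.0, 7.1]
grip_width: 0.0153
gripper_force: 29.6
t 8.1 theta 0.243 r 84.8 pos [ 0.528  -0.1988  0.2417] F [-0.4 -2.   7.1] depth mm 1195.02 1179.7
```

```bash
cat >> k.py <<'E'
sys.exit(3 if np.median(d)>1.1960 else 0)
E
python3 -m creep '[{"jaw":1,"travel":[0.3,-1.7,0],"roll":0.02},{"jaw":1,"travel":[0.5,-3.3,0],"roll":0.04},{"jaw":1,"travel":[0.5,-3.3,0],"roll":0.04},{"jaw":1,"travel":[0.5,-3.3,0],"roll":0.04}]' >/dev/null; python3 k.py 2 || exit
python3 -m creep '[{"jaw":1,"travel":[0.3,-1.7,0],"roll":0.02},{"jaw":1,"travel":[0.7,-3.4,0],"roll":0.04},{"jaw":1,"travel":[0.7,-3.4,0],"roll":0.04},{"jaw":1,"travel":[0.7,-3.4,0],"roll":0.04}]' >/dev/null; python3 k.py 2 || exit
python3 -m creep '[{"jaw":1,"travel":[0.4,-1.7,0],"roll":0.02},{"jaw":1,"travel":[0.8,-3.3,0],"roll":0.04},{"jaw":1,"travel":[0.8,-3.3,0],"roll":0.04},{"jaw":1,"travel":[0.8,-3.3,0],"roll":0.04}]' >/dev/null; python3 k.py 2 || exit
python3 -m creep '[{"jaw":1,"travel":[0.5,-1.6,0],"roll":0.02},{"jaw":1,"travel":[1,-3.2,0],"roll":0.04},{"jaw":1,"travel":[1,-3.2,0],"roll":0.04},{"jaw":1,"travel":[1,-3.2,0],"roll":0.04}]' >/dev/null; python3 k.py 2 || exit
python3 -m creep '[{"jaw":1,"travel":[0.5,-1.6,0],"roll":0.02},{"jaw":1,"travel":[1,-3.3,0],"roll":0.04},{"jaw":1,"travel":[1,-3.3,0],"roll":0.04},{"jaw":1,"travel":[1,-3.3,0],"roll":0.04}]' >/dev/null; python3 k.py 2 || exit
```

```text
t 8.65 theta 0.28 r 84.8 pos [ 0.5285 -0.202   0.2417] F [ 0.5 -1.1  7.3] depth mm 1194.72 1178.95
t 9.15 theta 0.321 r 84.8 pos [ 0.5293 -0.2053  0.2417] F [ 1.2 -1.   6.6] depth mm 1194.78 1178.98
t 9.65 theta 0.361 r 84.7 pos [ 0.5301 -0.2086  0.2416] F [ 1.  -0.5  7.2] depth mm 1194.88 1180.63
t 10.15 theta 0.401 r 84.7 pos [ 0.531  -0.2119  0.2417] F [ 0.6 -1.   7.2] depth mm 1194.92 1182.73
t 10.65 theta 0.442 r 84.7 pos [ 0.5321 -0.2152  0.2417] F [ 0.  -1.4  6.4] depth mm 1195.02 1176.4
```

```bash
python3 -m creep '[{"jaw":1,"travel":[0.6,-1.6,0],"roll":0.02},{"jaw":1,"travel":[1.2,-3.2,0],"roll":0.04},{"jaw":1,"travel":[1.2,-3.2,0],"roll":0.04},{"jaw":1,"travel":[1.2,-3.2,0],"roll":0.04}]' >/dev/null; python3 k.py 2 || exit
python3 -m creep '[{"jaw":1,"travel":[0.7,-1.6,0],"roll":0.02},{"jaw":1,"travel":[1.4,-3.1,0],"roll":0.04},{"jaw":1,"travel":[1.4,-3.1,0],"roll":0.04},{"jaw":1,"travel":[1.4,-3.1,0],"roll":0.04}]' >/dev/null; python3 k.py 2 || exit
python3 -m creep '[{"jaw":1,"travel":[0.7,-1.6,0],"roll":0.02},{"jaw":1,"travel":[1.4,-3.1,0],"roll":0.04},{"jaw":1,"travel":[1.4,-3.1,0],"roll":0.04},{"jaw":1,"travel":[1.4,-3.1,0],"roll":0.04}]' >/dev/null; python3 k.py 2 || exit
python3 -m creep '[{"jaw":1,"travel":[0.8,-1.5,0],"roll":0.02},{"jaw":1,"travel":[1.6,-3,0],"roll":0.04},{"jaw":1,"travel":[1.6,-3,0],"roll":0.04},{"jaw":1,"travel":[1.6,-3,0],"roll":0.04}]' >/dev/null; python3 k.py 2 || exit
python3 -m creep '[{"jaw":1,"travel":[0.9,-1.5,0],"roll":0.02},{"jaw":1,"travel":[1.7,-2.9,0],"roll":0.04},{"jaw":1,"travel":[1.7,-2.9,0],"roll":0.04},{"jaw":1,"travel":[1.7,-2.9,0],"roll":0.04}]' >/dev/null; python3 k.py 2 || exit
```

```text
t 11.15 theta 0.482 r 84.7 pos [ 0.5333 -0.2183  0.2417] F [ 1.  -1.1  6.7] depth mm 1194.86 1183.62
t 11.65 theta 0.522 r 84.7 pos [ 0.5347 -0.2215  0.2417] F [-0.3 -0.7  6.8] depth mm 1194.73 1177.23
t 12.15 theta 0.562 r 84.7 pos [ 0.5361 -0.2245  0.2417] F [ 0.2 -1.2  6.5] depth mm 1194.92 1182.6
t 12.65 theta 0.603 r 84.7 pos [ 0.5377 -0.2276  0.2417] F [-0.4 -1.4  5.9] depth mm 1194.97 1180.05
t 13.15 theta 0.643 r 84.6 pos [ 0.5394 -0.2305  0.2417] F [ 1.  -0.7  6. ] depth mm 1194.96 1182.61
```

Run:
```python
from h import *
snap('wrist','w3')
```

```text
(no output)
```

View pics/w3.png

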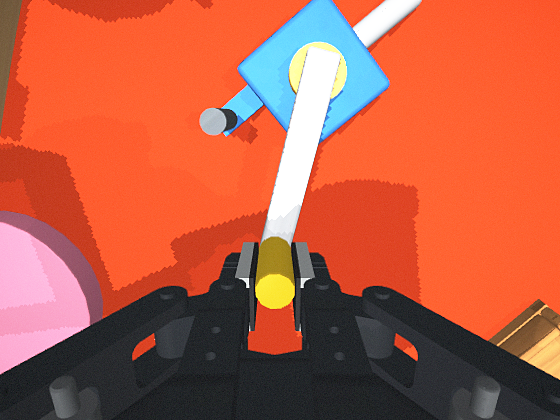

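The wrist view shows the yellow grip at (275,290) held between the pads and the bar swung well away from the pin at (213,121), so the lever follows. I keep opening in small steps.

```bash
python3 -m creep '[{"jaw":1,"travel":[0.9,-1.4,0],"roll":0.02},{"jaw":1,"travel":[1.8,-2.9,0],"roll":0.04},{"jaw":1,"travel":[1.8,-2.9,0],"roll":0.04},{"jaw":1,"travel":[1.8,-2.9,0],"roll":0.04}]' >/dev/null; python3 k.py 2 || exit
python3 -m creep '[{"jaw":1,"travel":[0.9,-1.4,0],"roll":0.02},{"jaw":1,"travel":[1.9,-2.8,0],"roll":0.04},{"jaw":1,"travel":[1.9,-2.8,0],"roll":0.04},{"jaw":1,"travel":[1.9,-2.8,0],"roll":0.04}]' >/dev/null; python3 k.py 2 || exit
python3 -m creep '[{"jaw":1,"travel":[1,-1.4,0],"roll":0.02},{"jaw":1,"travel":[2.1,-2.7,0],"roll":0.04},{"jaw":1,"travel":[2.1,-2.7,0],"roll":0.04},{"jaw":1,"travel":[2.1,-2.7,0],"roll":0.04}]' >/dev/null; python3 k.py 2 || exit
python3 -m creep '[{"jaw":1,"travel":[1,-1.4,0],"roll":0.02},{"jaw":1,"travel":[2.1,-2.7,0],"roll":0.04},{"jaw":1,"travel":[2.1,-2.7,0],"roll":0.04},{"jaw":1,"travel":[2.1,-2.7,0],"roll":0.04}]' >/dev/null; python3 k.py 2 || exit
python3 -m creep '[{"jaw":1,"travel":[1.1,-1.3,0],"roll":0.02},{"jaw":1,"travel":[2.3,-2.5,0],"roll":0.04},{"jaw":1,"travel":[2.3,-2.5,0],"roll":0.04},{"jaw":1,"travel":[2.3,-2.5,0],"roll":0.04}]' >/dev/null; python3 k.py 2 || exit
```

```text
t 13.7 theta 0.683 r 84.7 pos [ 0.5412 -0.2334  0.2417] F [ 0.1 -0.9  5.7] depth mm 1194.84 1172.72
t 14.2 theta 0.723 r 84.7 pos [ 0.5431 -0.2362  0.2417] F [ 1.  -2.   6.1] depth mm 1196.83 1181.45
```

```bash
python3 -m creep '[{"jaw":1,"travel":[0,0,0],"roll":0},{"jaw":1,"travel":[0,0,0],"roll":0},{"jaw":1,"travel":[0,0,0],"roll":0},{"jaw":1,"travel":[0,0,0],"roll":0}]' >/dev/null; python3 k.py 2;python3 -m creep '[{"jaw":1,"travel":[0,0,0],"roll":0},{"jaw":1,"travel":[0,0,0],"roll":0},{"jaw":1,"travel":[0,0,0],"roll":0},{"jaw":1,"travel":[0,0,0],"roll":0}]' >/dev/null; python3 k.py 2
```

```text
t 14.7 theta 0.723 r 84.7 pos [ 0.5431 -0.2362  0.2417] F [ 1.8 -1.5  5.5] depth mm 1201.38 1189.03
t 15.2 theta 0.723 r 84.7 pos [ 0.5431 -0.2362  0.2417] F [ 1.2 -0.8  7.3] depth mm 1205.88 1194.35
```

It is sinking at 9 mm/s, which is fine. Holding the lever there.

```bash
H='x'
for i in 1 2 3 4 5 6 7; do
python3 -m creep '[{"jaw":1,"travel":[0,0,0],"roll":0},{"jaw":1,"travel":[0,0,0],"roll":0},{"jaw":1,"travel":[0,0,0],"roll":0},{"jaw":1,"travel":[0,0,0],"roll":0},{"jaw":1,"travel":[0,0,0],"roll":0},{"jaw":1,"travel":[0,0,0],"roll":0},{"jaw":1,"travel":[0,0,0],"roll":0},{"jaw":1,"travel":[0,0,0],"roll":0},{"jaw":1,"travel":[0,0,0],"roll":0},{"jaw":1,"travel":[0,0,0],"roll":0},{"jaw":1,"travel":[0,0,0],"roll":0},{"jaw":1,"travel":[0,0,0],"roll":0}]' >/dev/null; python3 k.py 2; done
```

```text
t 16.5 theta 0.723 r 84.7 pos [ 0.5431 -0.2362  0.2417] F [ 0.2 -2.3  6.4] depth mm 1217.96 1206.26
t 17.8 theta 0.723 r 84.7 pos [ 0.5431 -0.2362  0.2417] F [ 0.7 -1.5  6.4] depth mm 1230.36 1215.94
t 19.1 theta 0.723 r 84.7 pos [ 0.5431 -0.2362  0.2417] F [ 1.2 -1.7  6.1] depth mm 1243.04 1228.0
t 20.4 theta 0.723 r 84.7 pos [ 0.5431 -0.2362  0.2417] F [ 1.5 -0.7  6.5] depth mm 1255.77 1244.37
t 21.7 theta 0.723 r 84.7 pos [ 0.5431 -0.2362  0.2417] F [ 0.  -2.1  5.4] depth mm 1267.36 1257.61
t 23.0 theta 0.723 r 84.7 pos [ 0.5431 -0.2362  0.2417] F [-0.3 -0.7  6.5] depth mm 1267.0 1255.57
t 24.3 theta 0.723 r 84.7 pos [ 0.5431 -0.2362  0.2417] F [ 0.3 -1.5  5.9] depth mm 1267.32 1255.64
```

The kettle stopped 72 mm down and is resting on the trivet. Closing the lever.

```bash
python3 -m creep '[{"jaw":1,"travel":[-3.7,5.7,0],"roll":-0.08},{"jaw":1,"travel":[-7,11.6,0],"roll":-0.16},{"jaw":1,"travel":[-9.8,17.8,0],"roll":-0.24},{"jaw":1,"travel":[-12,24.3,0],"roll":-0.32},{"jaw":1,"travel":[-13.8,30.8,0],"roll":-0.4},{"jaw":1,"travel":[-15,37.5,0],"roll":-0.48},{"jaw":1,"travel":[-15.7,44.3,0],"roll":-0.56},{"jaw":1,"travel":[-15.9,47.7,0],"roll":-0.6},{"jaw":1,"travel":[-15.9,51.1,0],"roll":-0.64},{"jaw":1,"travel":[-15.9,51.1,0],"roll":-0.64},{"jaw":1,"travel":[-15.9,51.1,0],"roll":-0.64}]' 
python3 k.py 1
```

```text
time_s: 25.5
position: [0.5271, -0.1852, 0.2417]
tool_rot: [[0.979, 0.206, 0.001], [0.206, -0.979, -0.001], [0.001, 0.002, -1.0]]
ft_force: [-1.6, -2.9, 6.6]
grip_width: 0.0151
gripper_force: 29.8
t 25.5 theta 0.081 r 84.9 pos [ 0.5271 -0.1852  0.2417] F [-1.6 -2.9  6.6] depth mm 1267.54 1256.72
```

```bash
cat > f.py <<'E'
from h import *
import sys
o=observe(); F=o['ft_force']; print(round(o['time_s'],2),np.round(o['position'],4),np.round(F,1))
sys.exit(3 if F[1]<-float(sys.argv[1]) else 0)
E
python3 -m creep '[{"jaw":1,"travel":[0,1.0,0],"roll":0},{"jaw":1,"travel":[0,2,0],"roll":0},{"jaw":1,"travel":[0,2,0],"roll":0}]' >/dev/null; python3 f.py 7 || exit
python3 -m creep '[{"jaw":1,"travel":[0,1.0,0],"roll":0},{"jaw":1,"travel":[0,1,0],"roll":0},{"jaw":1,"travel":[0,1,0],"roll":0}]' >/dev/null; python3 f.py 7 || exit
python3 -m creep '[{"jaw":1,"travel":[0,0.5,0],"roll":0},{"jaw":1,"travel":[0,1,0],"roll":0},{"jaw":1,"travel":[0,1,0],"roll":0}]' >/dev/null; python3 f.py 7 || exit
python3 -m creep '[{"jaw":1,"travel":[0.1,0.5,0],"roll":0},{"jaw":1,"travel":[0.1,0.5,0],"roll":0}]' >/dev/null; python3 f.py 7 || exit
python3 -m creep '[{"jaw":1,"travel":[0.1,0.5,0],"roll":0},{"jaw":1,"travel":[0.1,0.5,0],"roll":0}]' >/dev/null; python3 f.py 7 || exit
python3 -m creep '[{"jaw":1,"travel":[0,0.5,0],"roll":0},{"jaw":1,"travel":[0,0.5,0],"roll":0}]' >/dev/null; python3 f.py 7 || exit
python3 -m creep '[{"jaw":1,"travel":[0.1,0.5,0],"roll":0},{"jaw":1,"travel":[0.1,0.5,0],"roll":0}]' >/dev/null; python3 f.py 7 || exit
```

```text
25.85 [ 0.5271 -0.1838  0.2417] [-1.4 -6.7  5.6]
26.15 [ 0.5271 -0.183   0.2417] [-1.6 -8.   4.9]
```

```bash
python3 -m creep '[{"jaw":1,"travel":[0,0,0],"roll":0},{"jaw":1,"travel":[0,0,0],"roll":0}]' >/dev/null; python3 f.py 20
python3 -m creep '[{"jaw":1,"travel":[0,0.5,0],"roll":0},{"jaw":1,"travel":[0,0.5,0],"roll":0}]' >/dev/null; python3 f.py 10 || exit
python3 -m creep '[{"jaw":1,"travel":[0,0.5,0],"roll":0},{"jaw":1,"travel":[0,0.5,0],"roll":0}]' >/dev/null; python3 f.py 10 || exit
```

```text
26.35 [ 0.5271 -0.183   0.2417] [-0.7 -7.9  5.2]
26.55 [ 0.5271 -0.1826  0.2417] [-1.7 -9.1  5.3]
26.75 [ 0.527  -0.182   0.2417] [-1.5 -8.1  4.9]
```

```bash
python3 -m creep '[{"jaw":1,"travel":[0,0.5,0],"roll":0},{"jaw":1,"travel":[0,0.5,0],"roll":0}]' >/dev/null; python3 f.py 11 || exit
python3 -m creep '[{"jaw":1,"travel":[0,0.5,0],"roll":0},{"jaw":1,"travel":[0,0.5,0],"roll":0}]' >/dev/null; python3 f.py 11 || exit
python3 -m creep '[{"jaw":1,"travel":[0,0.5,0],"roll":0},{"jaw":1,"travel":[0,0.5,0],"roll":0}]' >/dev/null; python3 f.py 11 || exit
python3 -m creep '[{"jaw":1,"travel":[0,0.5,0],"roll":0},{"jaw":1,"travel":[0,0.5,0],"roll":0}]' >/dev/null; python3 f.py 11 || exit
python3 -m creep '[{"jaw":1,"travel":[0,0.5,0],"roll":0},{"jaw":1,"travel":[0,0.5,0],"roll":0}]' >/dev/null; python3 f.py 11 || exit
python3 -m creep '[{"jaw":1,"travel":[0,0.5,0],"roll":0},{"jaw":1,"travel":[0,0.5,0],"roll":0}]' >/dev/null; python3 f.py 11 || exit
```

```text
26.95 [ 0.527  -0.1815  0.2417] [-2.  -8.2  6.4]
27.15 [ 0.527  -0.1811  0.2417] [-1.7 -8.7  4.5]
27.35 [ 0.527  -0.1807  0.2417] [-2.2 -9.4  5.1]
27.55 [ 0.527  -0.18    0.2416] [-3.  -7.9  5.9]
27.75 [ 0.527  -0.1795  0.2417] [-1.2 -8.5  6.1]
27.95 [ 0.527  -0.1791  0.2417] [-2.  -8.8  5.2]
```

```bash
python3 -m creep '[{"jaw":1,"travel":[0,0.4,0],"roll":0},{"jaw":1,"travel":[0,0.4,0],"roll":0}]' >/dev/null; python3 f.py 10.5 || exit
python3 -m creep '[{"jaw":1,"travel":[0,0.4,0],"roll":0},{"jaw":1,"travel":[0,0.4,0],"roll":0}]' >/dev/null; python3 f.py 10.5 || exit
python3 -m creep '[{"jaw":1,"travel":[0,0.4,0],"roll":0},{"jaw":1,"travel":[0,0.4,0],"roll":0}]' >/dev/null; python3 f.py 10.5 || exit
python3 -m creep '[{"jaw":1,"travel":[0,0.4,0],"roll":0},{"jaw":1,"travel":[0,0.4,0],"roll":0}]' >/dev/null; python3 f.py 10.5 || exit
python3 -m creep '[{"jaw":1,"travel":[0.1,0.4,0],"roll":0},{"jaw":1,"travel":[0.1,0.4,0],"roll":0}]' >/dev/null; python3 f.py 10.5 || exit
python3 -m creep '[{"jaw":1,"travel":[0.1,0.4,0],"roll":0},{"jaw":1,"travel":[0.1,0.4,0],"roll":0}]' >/dev/null; python3 f.py 10.5 || exit
python3 -m creep '[{"jaw":1,"travel":[0.1,0.4,0],"roll":0},{"jaw":1,"travel":[0.1,0.4,0],"roll":0}]' >/dev/null; python3 f.py 10.5 || exit
python3 -m creep '[{"jaw":1,"travel":[0.1,0.4,0],"roll":0},{"jaw":1,"travel":[0.1,0.4,0],"roll":0}]' >/dev/null; python3 f.py 10.5 || exit
```

```text
28.15 [ 0.527  -0.1788  0.2417] [-2.5 -9.4  6.1]
28.35 [ 0.527  -0.1782  0.2417] [-1.6 -7.6  6.3]
28.55 [ 0.527  -0.1778  0.2417] [-1.5 -8.2  7. ]
28.75 [ 0.527  -0.1774  0.2417] [-2.8 -8.   4.9]
28.95 [ 0.5271 -0.1771  0.2417] [-2.3 -9.5  5.8]
29.15 [ 0.5271 -0.1768  0.2417] [-3.4 -9.4  5.7]
29.35 [ 0.5271 -0.1762  0.2417] [-3.3 -8.6  7.4]
29.55 [ 0.5272 -0.176   0.2417] [ -4.9 -10.    6.2]
```

```bash
python3 -m creep '[{"jaw":1,"travel":[0,0.3,0],"roll":0},{"jaw":1,"travel":[0,0.3,0],"roll":0}]' >/dev/null; python3 f.py 11 || exit
python3 -m creep '[{"jaw":1,"travel":[0,0.3,0],"roll":0},{"jaw":1,"travel":[0,0.3,0],"roll":0}]' >/dev/null; python3 f.py 11 || exit
python3 -m creep '[{"jaw":1,"travel":[0,0.3,0],"roll":0},{"jaw":1,"travel":[0,0.3,0],"roll":0}]' >/dev/null; python3 f.py 11 || exit
python3 -m creep '[{"jaw":1,"travel":[0,0.3,0],"roll":0},{"jaw":1,"travel":[0,0.3,0],"roll":0}]' >/dev/null; python3 f.py 11 || exit
python3 -m creep '[{"jaw":1,"travel":[0,0.3,0],"roll":0},{"jaw":1,"travel":[0,0.3,0],"roll":0}]' >/dev/null; python3 f.py 11 || exit
python3 -m creep '[{"jaw":1,"travel":[0,0.3,0],"roll":0},{"jaw":1,"travel":[0,0.3,0],"roll":0}]' >/dev/null; python3 f.py 11 || exit
```

```text
29.75 [ 0.5271 -0.1758  0.2417] [ -4.9 -10.3   7. ]
29.95 [ 0.5272 -0.1757  0.2417] [ -5.9 -12.    6.1]
```

```bash
python3 -m creep '[{"jaw":1,"travel":[0,0.3,0],"roll":0},{"jaw":1,"travel":[0,0.3,0],"roll":0}]' >/dev/null; python3 f.py 12.7 || exit
python3 -m creep '[{"jaw":1,"travel":[0,0.2,0],"roll":0},{"jaw":1,"travel":[0,0.2,0],"roll":0},{"jaw":1,"travel":[0,0.2,0],"roll":0}]' >/dev/null; python3 f.py 12.7 || exit
```

```text
30.15 [ 0.5272 -0.1756  0.2417] [ -4.8 -12.5   5.9]
30.45 [ 0.5272 -0.1755  0.2417] [ -5.3 -14.1   4.5]
```

The lever is firm on its stop: the force is rising and the position has stopped. I relax it, open the jaws and lift.

```bash
python3 -m creep '[{"jaw":1,"travel":[0,-0.6,0],"roll":0},{"jaw":1,"travel":[0,-1.2,0],"roll":0},{"jaw":1,"travel":[0,-1.2,0],"roll":0}]'; python3 -m creep '[{"jaw":-1,"travel":[0,0,0],"roll":0},{"jaw":-1,"travel":[0,0,0],"roll":0},{"jaw":-1,"travel":[0,0,0],"roll":0},{"jaw":-1,"travel":[0,0,0],"roll":0},{"jaw":-1,"travel":[0,0,0],"roll":0},{"jaw":-1,"travel":[0,0,0],"roll":0},{"jaw":-1,"travel":[0,0,30],"roll":0},{"jaw":-1,"travel":[0,0,70],"roll":0},{"jaw":-1,"travel":[-10,-4,70],"roll":0},{"jaw":-1,"travel":[-10,-4,70],"roll":0},{"jaw":-1,"travel":[-10,-4,70],"roll":0}]'
python3 - <<'E'
from h import *
snap('wrist','w4'); snap('top','top4')
a=np.load('w4.npz')['im'];b=np.load('top4.npz')['im'][70:250,170:400]
c=np.hstack([a,cv2.resize(b,(240,188))[:0]]) if 0 else a
o=np.zeros((600,800,3),np.uint8); o[:420,:560]=a; o[420:,:230]=b; 
cv2.imwrite('pics/c4.png',o[:,:560,::-1])
E
```

```text
time_s: 30.75
position: [0.5272, -0.1759, 0.2417]
tool_rot: [[0.979, 0.205, 0.0], [0.205, -0.979, -0.003], [-0.0, 0.003, -1.0]]
ft_force: [-4.2, -8.4, 7.1]
grip_width: 0.015
gripper_force: 29.9
time_s: 31.85
position: [0.5171, -0.1787, 0.31]
tool_rot: [[0.979, 0.206, -0.001], [0.206, -0.979, 0.001], [-0.001, -0.001, -1.0]]
ft_force: [0.8, 0.3, 0.1]
grip_width: 0.0852
gripper_force: 0.0
```

View pics/c4.png

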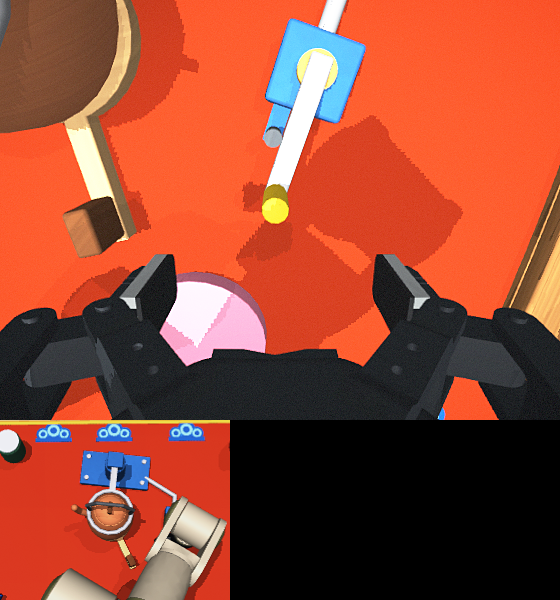

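Run:
```python
from h import *
crop('w4',235,10,375,110+120,4.2 if 0 else 2.7,'x')
crop('w4',245,100,345,160,8,'c5')
```

```text
(no output)
```

View pics/c5.png

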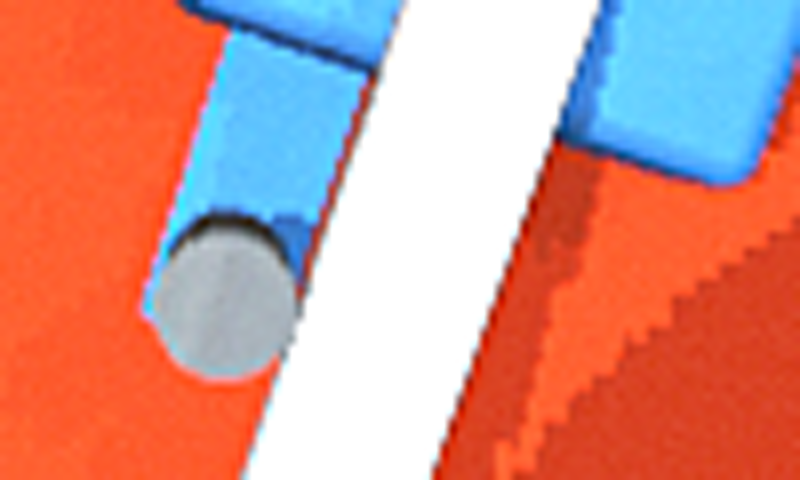

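The crop shows the bar's edge touching the pin at (298,300), so the lever is home. The robot is clear, and I hand in.

```bash
python3 -c "
from rig import *
print(close_job())"
```

```text
the job is handed in; nothing more can be done
None
```

I handed the job in at about 32 s of the 72 s allowed, and no verdict came back: the trivet was centred to within about 4 mm, the kettle sank at about 9–10 mm/s and came to rest 72 mm down on it, and the lever is back against its stop pin and let go; I saw nothing else moved, though I didn't measure the bystanders.

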